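# Switch on the tray sealer and hold its key turned

## Task

The meal-tray sealer is to be run by hand: first flip its isolator toggle over to on (away from the robot's side), then take the key with the round head out of the key holder, push it fully home into the sealer's lock past the sticky pins, and turn it clockwise (seen from above) a quarter turn to its stop. The lock springs back, so finish while still gripping the key and holding it turned. Leave the square-headed key in its holder, and do not shove about the glass food tub and the spoon that lie by it.

Things in the scene. Friction and masses are not known exactly. Their poses are not given: they have to be found in the camera images.
- sealer: Steel tray sealer, fixed: a box 260 mm (its x) by 420 mm (its y) and 80 mm high, origin at the centre of its underside, front facing -x. Its top at its -y side is the control deck carrying lock and isolator, side by side in either order. At its +y side (y over 59 mm) are a tray nest up to 92 mm high and, behind it, a film roll up to 141 mm high.
- keyway (a point): Centre of the keyway's mouth, on top of the lock cylinder, 114 mm above the table. The slot is 6.2 mm along this point's x by 13.5 mm along its y (cylinder at 0), 31 mm deep straight down, with a 3 mm bevel round the mouth. Axes fixed to the lock, z up. Two sprung sticky pins stick out 2.25 mm into its narrow ends, 11 and 20 mm down: push the blade past them, roughly 5 to 10 N.
- lock: The lock, fixed on the sealer's deck: dark steel round collar, 68 mm diameter, 30 mm high, with a bright steel cylinder of 51 mm diameter in it, top 34 mm above the deck, the keyway in its middle. Origin on the deck under the keyway (80 mm above the table), axes as point keyway.
- cylinder (a joint): Turn of the lock cylinder in rad, clockwise seen from above: 0 at rest, stop at 1.5. A spring turns it back when let go (0.013 N m at rest to 0.09 N m at the stop). The key has play in the slot, so the hand must turn 0.05 to 0.2 rad more than the cylinder.
- isolator (a joint): Angle of the isolator toggle, rad: 0 is off (leaning to the -x side of point toggle_hinge), 0.52 is on (leaning to its +x side). It swings 0.52 rad about its y axis, is upright at 0.26, and its own weight drops it to the nearer end once clearly past upright; a few N sideways on the rod or ball moves it (rubbery fingers may drag on the ball).
- toggle_hinge (a point): Hinge point of the toggle, 25 mm above the deck (105 mm above the table), at the middle of a grey block 64 mm (x) by 46 mm (y) and 28 mm high on the deck. Axes: x the way the toggle goes to on, z up.
- toggle_tip (a point): Centre of the toggle's 16 mm black ball end, 55 mm from the hinge on a 10 mm steel rod; moves with it.
- holder: Grey key holder block, fixed, 50 mm (x) by 130 mm (y), 35 mm high, origin at the centre of its underside. Two slots 64 mm apart along y in its top, the two keys standing in them blade down, in either order.
- round_key: The key to use: steel, standing in the holder. Origin at the blade's tip, z up the key. Blade 28 mm long, 5 thick (x) by 12 wide (y), last 6 mm stepped to 3 by 8; shoulder 12 by 21 from 28 to 40 mm up, rests on the holder, or on the lock's face when fully in; head a disc of 36 mm diameter, 10 mm thick (x), centre 56 mm, top 74 mm above the tip. Either way round fits. About 0.09 kg.
- square_key: The other key: steel, same blade, shoulder and origin, but its head is a rectangle 36 mm wide (y), 32 mm high, 10 mm thick. It belongs to another machine and stays in the holder.
- tub_b: Open glass food tub, 170 (x) by 115 by 55 mm high, loose, beyond the key holder. Origin under its centre.
- spoon: Spoon lying loose on the counter on the robot's side of the key holder, about 20 mm high at most.
There are look-alikes about, which are no part of the job. Leave any orange or purple look-alike of the round_key alone.

How it is judged:
By the outcome, as a careful person would: the job done as asked, in the order asked, and still so for the second after the job is handed in, while the arm keeps its last pose, push and grip.
It also fails if it takes over 59 s, if anything falls off the work surface, if the arm or the gripper's body presses on something with over 40 N, if the wrist force passes 120 N, or if a joint passes its speed limit or range.

## Robot

A 7-joint arm with a two-finger parallel gripper is mounted at the origin on the work surface. World frame = base frame: x ahead of the robot, y to its left, z up, the work surface at z = 0. Lengths are in m, angles in degrees, forces in N, time in s.
With the tool pointing down it reaches from about 0.425 to 0.875 m from the base axis. Payload 4.7 kg.
Tool frame: the origin (TCP) lies between the finger pads; the fingertips stand 8 mm ahead of it and the grasp point (between the pads) lies 11 mm behind it (env.tip_extent is the distance from the TCP to the fingertips, in m); z points along the fingers, y is the line along which they close (so a half turn about z gives the same grasp; the last joint's range is limited). The gripper opens to 87 mm and grips with 3 to 60 N. Pads are 19 mm wide; open, the fingers measure 117 mm over their backs; the gripper's body (75 mm by 190 mm) begins 51 mm behind the grasp point.
Start: joints at [75.865, 18.392, -4.016, 83.108, 1.295, 78.541, -3.26], TCP at [0.168, -0.628, 0.231] pointing down, gripper open.
Joint ranges: [-163.93, 163.93], [-17.29, 119.83], [-79.2, 71.16], [3.27, 140.29], [-89.18, 269.18], [5.43, 117.66], [-154.24, 154.24]. Speed limits (degrees/s): [147.25, 147.25, 180, 180, 180, 180, 180].

## Interface

Orientations are given as [roll, pitch, yaw] about the fixed x, y, z axes, in that order (R = Rz(yaw) Ry(pitch) Rx(roll)).
In Python, from cell import sensors, vision, workorder, env gives the robot as it stands.
- The arm moves only by the tool drive_tool, never from a script. Its argument "moves" is a list of rows, each an object of numbers: "x", "y", "z": the shift along the tool's x, y, z in mm; "rx", "ry", "rz": the turn, a rotation vector about the tool's x, y, z in rad; "fingers": the closure, from -1 (fully open) to 1 (shut). In form: [{"x": .., "y": .., "z": .., "rx": .., "ry": .., "rz": .., "fingers": ..}, ...]. A call has 1 to 20 rows; each row is the pose to reach, as a shift and turn from the pose commanded when the call began, along the tool's axes at that moment; what a row does not reach only later rows make up. A row lasts 1/8 s, in which the tool goes at most 62.5 mm and 10.7 degrees, less where a joint would pass 70% of its speed; a pose out of reach is approached as far as the arm can. A call with a gripper value outside its range is refused whole. The fingers move at their own pace and stop on an object; "force" is the grip in N (left out, the last holds). Time passes only in rows, so rows that repeat a pose let the fingers close. It gives the time, the measured TCP pose, the force, the opening and the grip force at its end, in the units of the state.
- sensors.get_obs(): the state, without advancing time (a new reading comes with each control period).
- vision.read_camera(name): name is "scene" or "top"; returns a dict with "image" (420x560x3 uint8, red, green, blue), "fx", "fy", "cx", "cy" (pixels), "k1" (the pictures are not rectified: a ray, as slopes to the right and down, at radius r is drawn at 1 + k1 r^2 times it, then the intrinsics apply), "R" (3x3) and "t" (3): a world point X has camera coordinates R X + t. Camera axes: x right, y down, z forward; pixel columns grow to the right and rows downward; lengths in m; the calibration is good to about 2 mm. A picture is of the moment at which its call begins. There is no depth.
- workorder.sign_off(): hands the job in; it is judged then, once.
The state is a dict: "time_s": time; "qpos": joint angles; "joint_velocities": joint speeds; "effort": joint torques, N m; "tool_pos": TCP position; "tool_rot": TCP orientation; "force": force on the tool from outside, world axes, zero at the start; "wrist_torque": the same for the moment, N m; "grip_width": finger opening in m; "grasp_force": force on a finger pad.
Only numpy, scipy, OpenCV 4.12 (cv2) and the standard library are available. Lean on these libraries where they do the work, as an engineer would, in place of code of your own. Each camera call takes 0.05 s, during which the arm holds its last target. There are 200 camera calls.

## Working session

There is one attempt and no reset: what is moved stays moved. The work goes in short steps, Python scripts to look and compute and a tool call to move; the robot and the scene stay as the last step left them, time stands still between calls to the robot, and variables do not carry over. Pictures are saved under pics/ and viewed, at most 10 in all, crops included, and the job is handed in when it is done.

Besides the shell and the picture viewer there is one more tool, called after "Request:" by a JSON object that holds its "name" and its "arguments". drive_tool: Moves the arm, as the interface text tells. Its arguments: {"type":"object","properties":{"moves":{"type":"array"},"force":{"type":"number"}},"required":["moves"]}

```bash
ls; mkdir -p pics; cat > h.py <<'E'
import numpy as np, cv2
from cell import sensors, vision, workorder, env
def K(c): return np.array([[c['fx'],0,c['cx']],[0,c['fy'],c['cy']],[0,0,1.]])
def ray(c,u,v):
    d=np.array([(u-c['cx'])/c['fx'],(v-c['cy'])/c['fy']]); s=d.copy()
    for _ in range(30): s=d/(1+c['k1']*(s@s))
    R=np.array(c['R']);return -R.T@np.array(c['t']), R.T@np.array([s[0],s[1],1])
def atz(c,u,v,z):
    o,d=ray(c,u,v); return o+d*(z-o[2])/d[2]
def proj(c,X):
    p=np.array(c['R'])@np.array(X)+np.array(c['t']); s=p[:2]/p[2]; s=s*(1+c['k1']*(s@s))
    return np.array([c['fx']*s[0]+c['cx'],c['fy']*s[1]+c['cy']])
def tri(c1,p1,c2,p2):
    o1,d1=ray(c1,*p1);o2,d2=ray(c2,*p2)
    s=np.linalg.lstsq(np.c_[d1,-d2],o2-o1,rcond=None)[0]
    a=o1+d1*s[0];b=o2+d2*s[1];return (a+b)/2,np.linalg.norm(a-b)
E
python3 - <<'E'
from h import *
import pickle
for n in('scene','top'):
    c=vision.read_camera(n); pickle.dump(c,open(n+'.pkl','wb'))
    cv2.imwrite(f'pics/{n}0.png',cv2.resize(c['image'][:,:,::-1],(784,588),interpolation=cv2.INTER_CUBIC))
    print(n,c['fx'],c['k1'],-np.array(c['R']).T@np.array(c['t']),np.array(c['R'])[2])
o=sensors.get_obs();print(o['time_s'],o['tool_pos'],o['tool_rot'])
E
```

```text
pics
scene 427.1545053420633 -0.048271280132594005 [0.85813799 0.41067913 0.62375742] [-0.40403594 -0.65900919 -0.63439881]
top 533.2268073967106 0.06095305783568381 [ 0.47609209 -0.06911173  1.02903093] [ 0.0819737  -0.00489593 -0.99662247]
0.1 [ 0.16743492 -0.62756911  0.22958607] [-1.79902162e+02  5.20909920e-03  1.49453345e+01]
```

View pics/scene0.png

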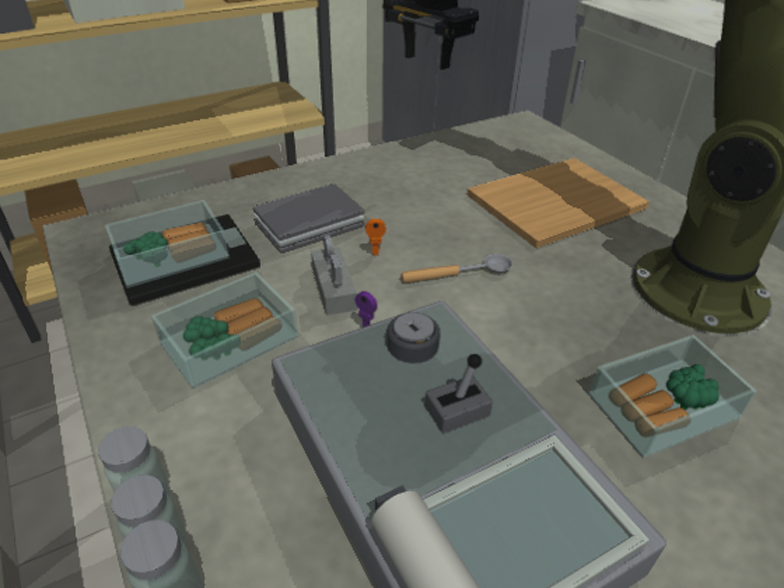

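View pics/top0.png

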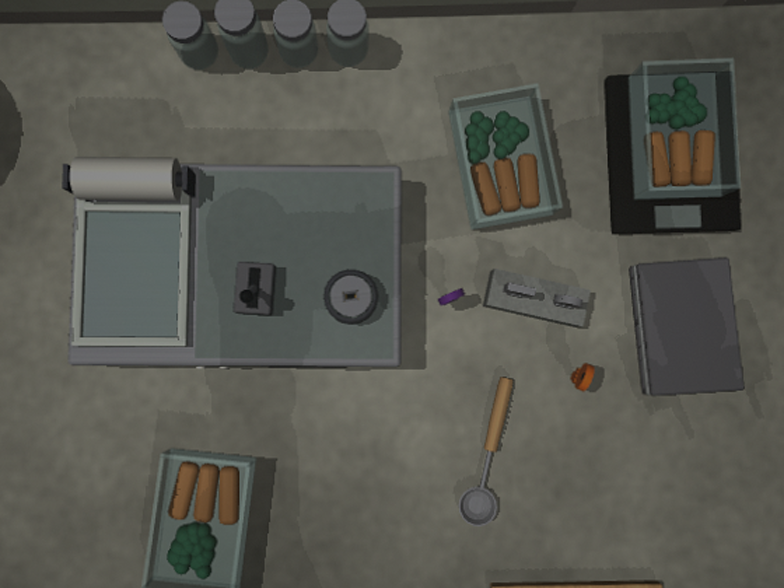

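The top view (784 px wide) has the lock at (351,297), the toggle block at (255,288), the holder at (540,297) and the purple and orange look-alikes at (452,296) and (585,377). The scene view has the holder at (335,275). Next I'll zoom in.

```bash
python3 - <<'E'
from h import *
import pickle
T=pickle.load(open('top.pkl','rb'));S=pickle.load(open('scene.pkl','rb'))
def crop(c,x,y,w,h,k): return cv2.resize(c['image'][y:y+h,x:x+w,::-1],None,fx=k,fy=k,interpolation=cv2.INTER_CUBIC)
a=np.hstack([crop(T,340,185,90,60,4.4)[:264],crop(T,160,180,120,60,3.3)[:198].repeat(1,0) if 0 else crop(T,215,180,90,60,4.4)])
b=np.hstack([crop(S,210,160,90,65,4.4),crop(S,265,215,90,65,4.4)])
cv2.imwrite('pics/m1.png',np.vstack([a,b])); print(a.shape,b.shape)
E
```

```text
(264, 792, 3) (286, 792, 3)
```

View pics/m1.png

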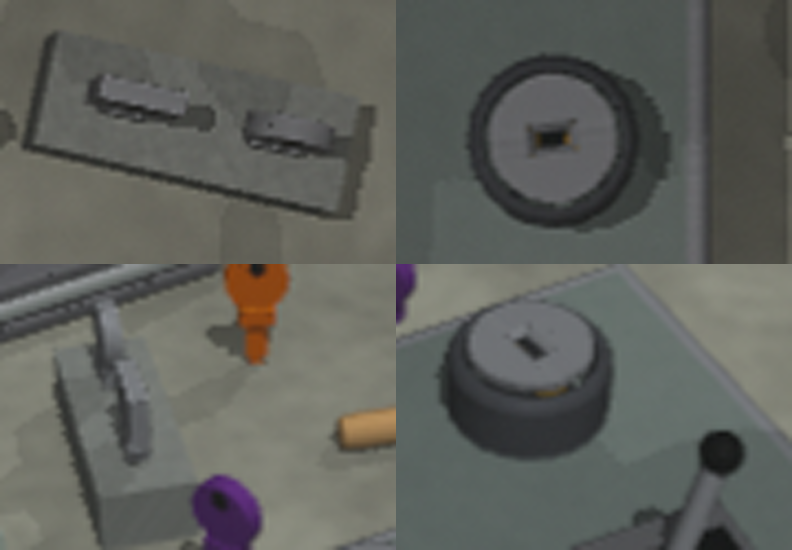

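```bash
python3 - <<'E'
from h import *
import pickle
from scipy.optimize import least_squares
T=pickle.load(open('top.pkl','rb'));S=pickle.load(open('scene.pkl','rb'))
t1=lambda x,y:np.array([340+x/4.4-.4,185+y/4.4-.4]); t2=lambda x,y:np.array([215+(x-396)/4.4-.4,180+y/4.4-.4])
s1=lambda x,y:np.array([210+x/4.4-.4,160+(y-264)/4.4-.4]); s2=lambda x,y:np.array([265+(x-396)/4.4-.4,215+(y-264)/4.4-.4])
# holder top-corner fit
loc=[(25,65),(-25,65),(-25,-65)]
pt=[t1(57,32),t1(33,145),t1(350,212)]
ps=[(s1(55,353),(25,-65)),(s1(103,515),(25,65)),(s1(200,488),(-25,65))]
def tr(p,l,z):
    c,s=np.cos(p[2]),np.sin(p[2]);return [p[0]+(c*l[0]-s*l[1])/1e3,p[1]+(s*l[0]+c*l[1])/1e3,z]
def res(p,w='ts'):
    r=[]
    if 't' in w: r+=[proj(T,tr(p,l,.035))-q for l,q in zip(loc,pt)]
    if 's' in w: r+=[proj(S,tr(p,l,.035))-q for q,l in ps]
    return np.ravel(r)
for w in('t','s','ts'):
    f=least_squares(res,[.5,-.25,-.2],args=(w,));print(w,f.x[:2],np.degrees(f.x[2]),f.fun.round(1))
p=f.x
print('key slots',tr(p,(0,-32),.035),tr(p,(0,32),.035))
print('round head top ends',atz(T,*t1(247,122),.065),atz(T,*t1(335,140),.065))
for l in(-32,):
  for z in(.063,.081):print('proj head',z,[((proj(T,tr(p,(dx,l+dy),z))+.4-[340,185])*4.4).round() for dx,dy in((5,-18),(5,18),(-5,18),(-5,-18))],((proj(S,tr(p,(0,l),z))+.4-[210,160])*4.4+[0,264]).round())
print('keyway',tri(T,t2(552,137),S,s2(531,345)),atz(T,*t2(552,137),.114),atz(S,*s2(531,345),.114))
print('collar T',atz(T,*t2(552,138),.112))
print('slot dir',[atz(T,*t2(*q),.114)[:2] for q in((530,122),(577,120),(572,152),(530,155))],[atz(S,*s2(*q),.114)[:2] for q in((516,334),(547,358))])
print('ball',tri(T,np.array([248,297])/1.4,S,s2(722,453)))
q=lambda u,v,z,c=T:atz(c,u/1.4,v/1.4,z)
print('block',[q(*a,.108)[:2].round(4) for a in((236,262),(275,264),(272,314),(235,313))])
print('sealer',[q(*a,.08)[:2].round(4) for a in((401,168),(399,364),(71,363))])
print('purple',q(452,296,.05),'orange',q(584,377,.05),'tub',[q(*a,.055)[:2].round(3) for a in((452,99),(537,86),(564,215),(474,229))])
E
```

```text
t [ 0.54310775 -0.30681465] -13.093115839300266 [ 0.7  0.1  1.1  0.5 -1.8 -0.6]
s [ 0.54750125 -0.29741147] -14.082852154621314 [-0.1  1.  -0.3 -1.6  0.4  0.7]
ts [ 0.544189   -0.30495957] -13.203238741637215 [-0.3 -0.5  0.1 -0.1 -2.9 -1.1 -0.5 -0.8  0.1 -4.   0.6 -1.9]
key slots [np.float64(0.5368800157035798), np.float64(-0.33611367835360395), 0.035] [np.float64(0.5514979934925992), np.float64(-0.2738054547762965), 0.035]
round head top ends [ 0.53996859 -0.31867534  0.065     ] [ 0.53165515 -0.35411185  0.065     ]
proj head 0.063 [array([334., 126.]), array([248., 108.]), array([243., 132.]), array([330., 150.])] [109. 333.]
proj head 0.081 [array([348., 123.]), array([259., 105.]), array([255., 129.]), array([343., 147.])] [107. 304.]
keyway (array([ 0.5465687 , -0.05653382,  0.11164527]), np.float64(0.0010940609680611746)) [ 0.54594713 -0.05624305  0.114     ] [ 0.54842135 -0.05473469  0.114     ]
collar T [ 0.54570688 -0.05620521  0.112     ]
slot dir [array([ 0.55205577, -0.04778423]), array([ 0.55236193, -0.06618756]), array([ 0.53986489, -0.06391246]), array([ 0.53911863, -0.04747446])] [array([ 0.55026494, -0.06330855]), array([ 0.54687523, -0.04507863])]
ball (array([0.54393003, 0.06258942, 0.15464561]), np.float64(0.0007181619438649671))
block [array([0.5911, 0.0841]), array([0.5874, 0.0359]), array([0.5255, 0.0406]), array([0.5279, 0.0861])]
sealer [array([ 0.7112, -0.1256]), array([ 0.4595, -0.1155]), array([0.4724, 0.2954])]
purple [ 0.54606958 -0.18924241  0.05      ] orange [ 0.4363995  -0.35603439  0.05      ] tub [array([ 0.809, -0.198]), array([ 0.823, -0.311]), array([ 0.649, -0.339]), array([ 0.633, -0.221])]
```

Request:
{"name": "drive_tool", "arguments": {"moves": [{"x": 357,"y": -244,"z": -30,"rz": -1.31,"fingers": 1},{"x": 357,"y": -244,"z": -30,"rz": -1.31,"fingers": 1},{"x": 357,"y": -244,"z": -30,"rz": -1.31,"fingers": 1},{"x": 357,"y": -244,"z": -30,"rz": -1.31,"fingers": 1},{"x": 357,"y": -244,"z": -30,"rz": -1.31,"fingers": 1},{"x": 357,"y": -244,"z": -30,"rz": -1.31,"fingers": 1},{"x": 357,"y": -244,"z": -30,"rz": -1.31,"fingers": 1},{"x": 499,"y": -580,"z": -30,"rz": -1.31,"fingers": 1},{"x": 499,"y": -580,"z": -30,"rz": -1.31,"fingers": 1},{"x": 499,"y": -580,"z": -30,"rz": -1.31,"fingers": 1},{"x": 499,"y": -580,"z": -30,"rz": -1.31,"fingers": 1},{"x": 499,"y": -580,"z": -30,"rz": -1.31,"fingers": 1},{"x": 499,"y": -580,"z": -30,"rz": -1.31,"fingers": 1},{"x": 499,"y": -580,"z": -30,"rz": -1.31,"fingers": 1},{"x": 499,"y": -580,"z": -30,"rz": -1.31,"fingers": 1},{"x": 499,"y": -580,"z": -30,"rz": -1.31,"fingers": 1}]}}

```text
invalid input at $.moves[0]: expected keys x, y, z, rx, ry, rz, fingers
```

All keys are needed in each row.

Request:
{"name": "drive_tool", "arguments": {"moves": [{"x": 357,"y": -244,"z": -30,"rx": 0,"ry": 0,"rz": -1.31,"fingers": 1},{"x": 357,"y": -244,"z": -30,"rx": 0,"ry": 0,"rz": -1.31,"fingers": 1},{"x": 357,"y": -244,"z": -30,"rx": 0,"ry": 0,"rz": -1.31,"fingers": 1},{"x": 357,"y": -244,"z": -30,"rx": 0,"ry": 0,"rz": -1.31,"fingers": 1},{"x": 357,"y": -244,"z": -30,"rx": 0,"ry": 0,"rz": -1.31,"fingers": 1},{"x": 357,"y": -244,"z": -30,"rx": 0,"ry": 0,"rz": -1.31,"fingers": 1},{"x": 357,"y": -244,"z": -30,"rx": 0,"ry": 0,"rz": -1.31,"fingers": 1},{"x": 499,"y": -580,"z": -30,"rx": 0,"ry": 0,"rz": -1.31,"fingers": 1},{"x": 499,"y": -580,"z": -30,"rx": 0,"ry": 0,"rz": -1.31,"fingers": 1},{"x": 499,"y": -580,"z": -30,"rx": 0,"ry": 0,"rz": -1.31,"fingers": 1},{"x": 499,"y": -580,"z": -30,"rx": 0,"ry": 0,"rz": -1.31,"fingers": 1},{"x": 499,"y": -580,"z": -30,"rx": 0,"ry": 0,"rz": -1.31,"fingers": 1},{"x": 499,"y": -580,"z": -30,"rx": 0,"ry": 0,"rz": -1.31,"fingers": 1},{"x": 499,"y": -580,"z": -30,"rx": 0,"ry": 0,"rz": -1.31,"fingers": 1},{"x": 499,"y": -580,"z": -30,"rx": 0,"ry": 0,"rz": -1.31,"fingers": 1}]}}

```text
time_s: 1.98
tool_pos: [0.4999, 0.0602, 0.2601]
tool_rot: [-179.9, 0.0, 90.0]
force: [-0.2, -0.5, 0.3]
grip_width: 0.0005
grasp_force: 0.0
```

Request:
{"name": "drive_tool", "arguments": {"moves": [{"x": 2,"y": 0,"z": 60,"rx": 0,"ry": 0,"rz": 0,"fingers": 1},{"x": 2,"y": 0,"z": 107,"rx": 0,"ry": 0,"rz": 0,"fingers": 1},{"x": 2,"y": 0,"z": 107,"rx": 0,"ry": 0,"rz": 0,"fingers": 1},{"x": 2,"y": 8,"z": 107,"rx": 0,"ry": 0,"rz": 0,"fingers": 1},{"x": 2,"y": 15,"z": 107,"rx": 0,"ry": 0,"rz": 0,"fingers": 1},{"x": 2,"y": 21,"z": 107,"rx": 0,"ry": 0,"rz": 0,"fingers": 1},{"x": 2,"y": 27,"z": 107,"rx": 0,"ry": 0,"rz": 0,"fingers": 1},{"x": 2,"y": 32,"z": 107,"rx": 0,"ry": 0,"rz": 0,"fingers": 1},{"x": 2,"y": 37,"z": 107,"rx": 0,"ry": 0,"rz": 0,"fingers": 1},{"x": 2,"y": 42,"z": 107,"rx": 0,"ry": 0,"rz": 0,"fingers": 1},{"x": 2,"y": 46,"z": 107,"rx": 0,"ry": 0,"rz": 0,"fingers": 1},{"x": 2,"y": 46,"z": 107,"rx": 0,"ry": 0,"rz": 0,"fingers": 1}]}}

```text
time_s: 3.48
tool_pos: [0.5464, 0.0631, 0.1534]
tool_rot: [-180.0, -0.0, 90.0]
force: [0.2, 1.1, 0.7]
grip_width: 0.0002
grasp_force: 0.0
```

```bash
cat > snap.py <<'E'
import sys
from h import *
# args: out, then cam,x,y,w,h,k groups
ims=[];cs={}
for a in sys.argv[2:]:
    n,x,y,w,h,k=a.split(',');x,y,w,h=map(int,(x,y,w,h))
    if n not in cs: cs[n]=vision.read_camera(n)
    ims.append(cv2.resize(cs[n]['image'][y:y+h,x:x+w,::-1],None,fx=float(k),fy=float(k),interpolation=cv2.INTER_CUBIC))
H=max(i.shape[0] for i in ims)
cv2.imwrite('pics/'+sys.argv[1],np.hstack([cv2.copyMakeBorder(i,0,H-i.shape[0],0,0,0) for i in ims]))
E
python3 snap.py a1.png scene,250,180,130,130,3 top,140,160,130,130,3
```

```text
(no output)
```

View pics/a1.png

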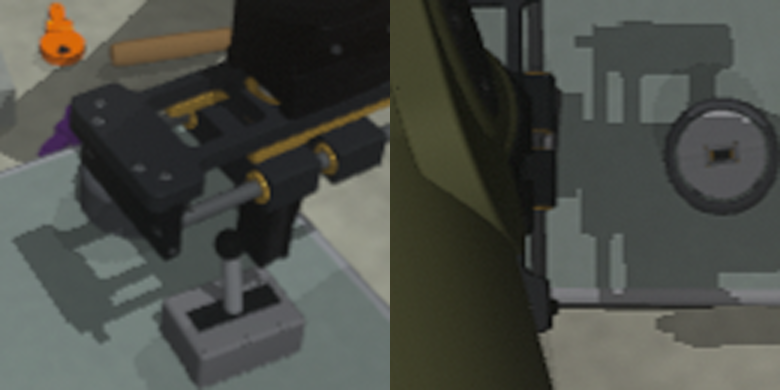

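The scene crop shows the ball (230,243) standing roughly upright and touching the fingers, so I'll push further.

Request:
{"name": "drive_tool", "arguments": {"moves": [{"x": 0,"y": 4,"z": 0,"rx": 0,"ry": 0,"rz": 0,"fingers": 1},{"x": 0,"y": 8,"z": 0,"rx": 0,"ry": 0,"rz": 0,"fingers": 1},{"x": 0,"y": 12,"z": 0,"rx": 0,"ry": 0,"rz": 0,"fingers": 1},{"x": 0,"y": 14,"z": 0,"rx": 0,"ry": 0,"rz": 0,"fingers": 1},{"x": 0,"y": 14,"z": 0,"rx": 0,"ry": 0,"rz": 0,"fingers": 1}]}}

```text
time_s: 4.2
tool_pos: [0.5573, 0.063, 0.1533]
tool_rot: [-179.6, 0.1, 90.0]
force: [-9.1, -1.3, 7.0]
grip_width: 0.0003
grasp_force: 4.7
```

Request:
{"name": "drive_tool", "arguments": {"moves": [{"x": 0,"y": -20,"z": 0,"rx": 0,"ry": 0,"rz": 0,"fingers": 1},{"x": 0,"y": -45,"z": 0,"rx": 0,"ry": 0,"rz": 0,"fingers": 1},{"x": 0,"y": -45,"z": -60,"rx": 0,"ry": 0,"rz": 0,"fingers": 1},{"x": 0,"y": -45,"z": -107,"rx": 0,"ry": 0,"rz": 0,"fingers": 1},{"x": -400,"y": -24,"z": -107,"rx": 0,"ry": 0,"rz": 0.227,"fingers": -0.3},{"x": -400,"y": -24,"z": -107,"rx": 0,"ry": 0,"rz": 0.227,"fingers": -0.3},{"x": -400,"y": -24,"z": -107,"rx": 0,"ry": 0,"rz": 0.227,"fingers": -0.3},{"x": -400,"y": -24,"z": -107,"rx": 0,"ry": 0,"rz": 0.227,"fingers": -0.3},{"x": -400,"y": -24,"z": -107,"rx": 0,"ry": 0,"rz": 0.227,"fingers": -0.3},{"x": -400,"y": -24,"z": -107,"rx": 0,"ry": 0,"rz": 0.227,"fingers": -0.3},{"x": -400,"y": -24,"z": -107,"rx": 0,"ry": 0,"rz": 0.227,"fingers": -0.3},{"x": -400,"y": -24,"z": -107,"rx": 0,"ry": 0,"rz": 0.227,"fingers": -0.3},{"x": -400,"y": -24,"z": -107,"rx": 0,"ry": 0,"rz": 0.227,"fingers": -0.3}]}}

```text
time_s: 5.82
tool_pos: [0.537, -0.3345, 0.2606]
tool_rot: [180.0, -0.1, 77.2]
force: [0.4, 0.8, 0.1]
grip_width: 0.0566
grasp_force: 0.0
```

```bash
python3 snap.py a2.png scene,200,120,200,200,2.4 top,160,180,100,160,3
```

```text
(no output)
```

View pics/a2.png

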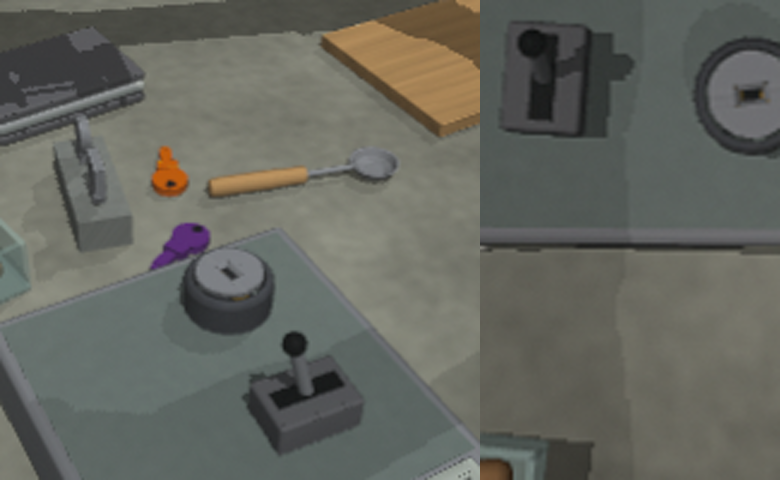

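The toggle now leans to +x: in the top view the ball sits at (532,43), about 28 mm further over, so it is on. Both look-alikes have toppled by themselves. The fingers are above the key, so I'll go down.

Request:
{"name": "drive_tool", "arguments": {"moves": [{"x": -1,"y": 0,"z": 60,"rx": 0,"ry": 0,"rz": 0,"fingers": -0.3},{"x": -1,"y": 0,"z": 120,"rx": 0,"ry": 0,"rz": 0,"fingers": -0.3},{"x": -1,"y": 0,"z": 160,"rx": 0,"ry": 0,"rz": 0,"fingers": -0.3},{"x": -1,"y": 0,"z": 190,"rx": 0,"ry": 0,"rz": 0,"fingers": -0.3},{"x": -1,"y": 0,"z": 207,"rx": 0,"ry": 0,"rz": 0,"fingers": -0.3},{"x": -1,"y": 0,"z": 207,"rx": 0,"ry": 0,"rz": 0,"fingers": -0.3}]}}

```text
time_s: 6.68
tool_pos: [0.5357, -0.3368, 0.053]
tool_rot: [-179.9, -0.0, 77.1]
force: [-0.3, -0.3, 0.1]
grip_width: 0.0564
grasp_force: 0.0
```

```bash
python3 snap.py a3.png scene,190,110,100,110,4 top,330,160,100,110,4
```

```text
(no output)
```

View pics/a3.png

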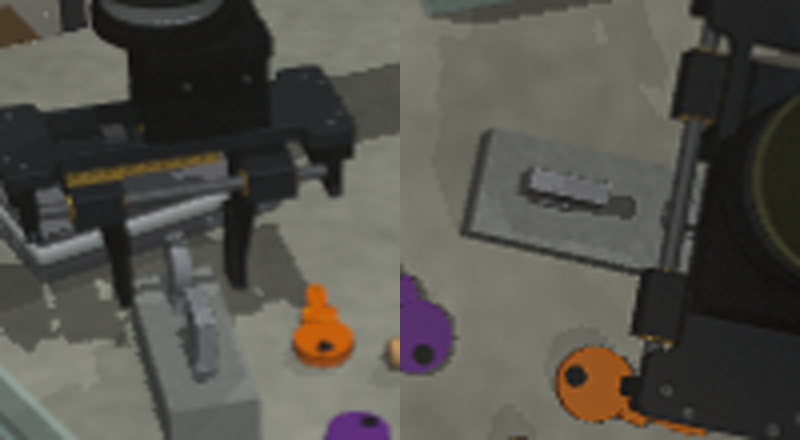

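The fingers straddle the round key, whose disc is at (178,265) in the scene crop, so I'll close.

Request:
{"name": "drive_tool", "arguments": {"moves": [{"x": 0,"y": 0,"z": 0,"rx": 0,"ry": 0,"rz": 0,"fingers": 1},{"x": 0,"y": 0,"z": 0,"rx": 0,"ry": 0,"rz": 0,"fingers": 1},{"x": 0,"y": 0,"z": 0,"rx": 0,"ry": 0,"rz": 0,"fingers": 1},{"x": 0,"y": 0,"z": 0,"rx": 0,"ry": 0,"rz": 0,"fingers": 1},{"x": 0,"y": 0,"z": 0,"rx": 0,"ry": 0,"rz": 0,"fingers": 1},{"x": 0,"y": 0,"z": 0,"rx": 0,"ry": 0,"rz": 0,"fingers": 1}], "force": 25}}

```text
time_s: 7.52
tool_pos: [0.536, -0.3379, 0.0535]
tool_rot: [180.0, 0.0, 77.0]
force: [0.1, 0.9, -0.1]
grip_width: 0.0103
grasp_force: 25.0
```

Request:
{"name": "drive_tool", "arguments": {"moves": [{"x": 0,"y": 0,"z": -20,"rx": 0,"ry": 0,"rz": 0,"fingers": 1},{"x": 0,"y": 0,"z": -60,"rx": 0,"ry": 0,"rz": 0,"fingers": 1},{"x": 0,"y": 0,"z": -110,"rx": 0,"ry": 0,"rz": 0,"fingers": 1},{"x": 0,"y": 0,"z": -167,"rx": 0,"ry": 0,"rz": 0,"fingers": 1},{"x": 277,"y": -54,"z": -167,"rx": 0,"ry": 0,"rz": -0.19,"fingers": 1},{"x": 277,"y": -54,"z": -167,"rx": 0,"ry": 0,"rz": -0.19,"fingers": 1},{"x": 277,"y": -54,"z": -167,"rx": 0,"ry": 0,"rz": -0.19,"fingers": 1},{"x": 277,"y": -54,"z": -167,"rx": 0,"ry": 0,"rz": -0.19,"fingers": 1},{"x": 277,"y": -54,"z": -167,"rx": 0,"ry": 0,"rz": -0.19,"fingers": 1},{"x": 277,"y": -54,"z": -167,"rx": 0,"ry": 0,"rz": -0.19,"fingers": 1},{"x": 277,"y": -54,"z": -137,"rx": 0,"ry": 0,"rz": -0.19,"fingers": 1},{"x": 277,"y": -54,"z": -137,"rx": 0,"ry": 0,"rz": -0.19,"fingers": 1},{"x": 277,"y": -54,"z": -137,"rx": 0,"ry": 0,"rz": -0.19,"fingers": 1}]}}

```text
time_s: 9.15
tool_pos: [0.5459, -0.0568, 0.1916]
tool_rot: [180.0, 0.0, 87.8]
force: [-0.0, 0.1, -1.1]
grip_width: 0.0105
grasp_force: 25.0
```

```bash
python3 - <<'E'
from h import *
c=vision.read_camera('scene');x,y=245,165
im=cv2.resize(c['image'][y:y+100,x:x+110,::-1],None,fx=7,fy=6.0,interpolation=cv2.INTER_CUBIC);im=cv2.resize(c['image'][y:y+85,x:x+110,::-1],None,fx=7,fy=7,interpolation=cv2.INTER_CUBIC)
cv2.imwrite('pics/a4.png',im)
S=c;o=sensors.get_obs();print(o['tool_pos'],o['tool_rot'])
E
```

```text
[ 0.54623139 -0.05667562  0.19181129] [1.79918983e+02 2.43530989e-02 8.78154713e+01]
```

View pics/a4.png

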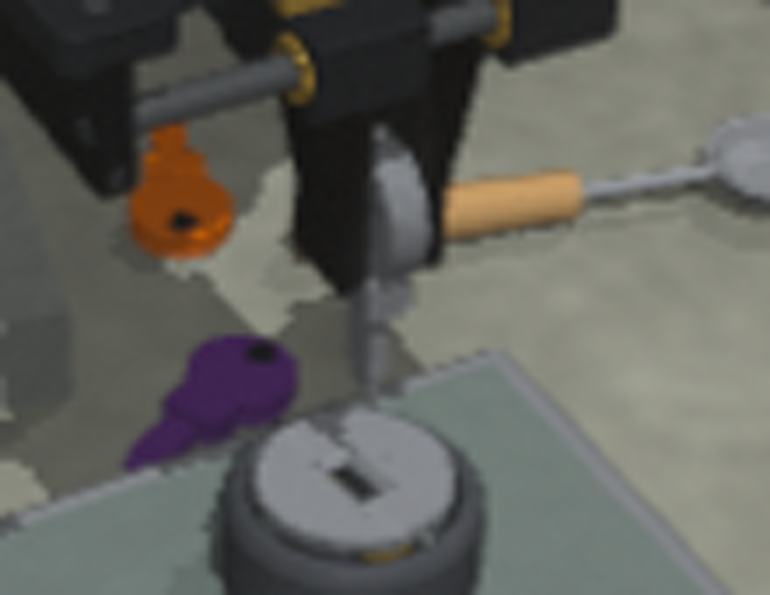

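```bash
python3 - <<'E'
from h import *
import pickle
S=pickle.load(open('scene.pkl','rb'))
q=lambda x,y,z:atz(S,245+x/7-.43,165+y/7-.43,z)
print('tip',q(371,391,.1453),'key',q(355,481,.114))
print('slot corners',[q(*a,.114)[:2].round(4) for a in((328,467),(346,463),(382,494),(364,501))])
for dx,dy in((0,0),(0,4),(0,-4)):
  print(((proj(S,[.5462+dx/1e3,-.0567+dy/1e3,.1453])+.43-[245,165])*7).round())
print(((proj(S,[.5459,-.0562,.114])+.43-[245,165])*7).round())
E
```

```text
tip [ 0.54719454 -0.0514874   0.1453    ] key [ 0.54879571 -0.05411941  0.114     ]
slot corners [array([ 0.552 , -0.0619]), array([ 0.5472, -0.061 ]), array([ 0.5454, -0.0467]), array([ 0.5507, -0.0467])]
[363. 378.]
[372. 387.]
[355. 368.]
[360. 472.]
```

The scene crop shows the key tip at (371,391) and the slot at (355,481). Compared, they suggest the key should move about 1 mm in each axis, and that the slot is turned about +3°. I'll align and go down to the bevel.

Request:
{"name": "drive_tool", "arguments": {"moves": [{"x": 1,"y": 1,"z": 15,"rx": 0,"ry": 0,"rz": -0.09,"fingers": 1},{"x": 1,"y": 1,"z": 28,"rx": 0,"ry": 0,"rz": -0.09,"fingers": 1},{"x": 1,"y": 1,"z": 28,"rx": 0,"ry": 0,"rz": -0.09,"fingers": 1},{"x": 1,"y": 1,"z": 31,"rx": 0,"ry": 0,"rz": -0.09,"fingers": 1},{"x": 1,"y": 1,"z": 34,"rx": 0,"ry": 0,"rz": -0.09,"fingers": 1},{"x": 1,"y": 1,"z": 37,"rx": 0,"ry": 0,"rz": -0.09,"fingers": 1},{"x": 1,"y": 1,"z": 37,"rx": 0,"ry": 0,"rz": -0.09,"fingers": 1}], "force": 50}}

```text
time_s: 10.07
tool_pos: [0.547, -0.0555, 0.1537]
tool_rot: [180.0, 0.0, 93.0]
force: [-0.7, -1.7, -0.4]
grip_width: 0.0096
grasp_force: 50.0
```

Request:
{"name": "drive_tool", "arguments": {"moves": [{"x": 0,"y": 0,"z": 2,"rx": 0,"ry": 0,"rz": 0,"fingers": 1},{"x": 0,"y": 0,"z": 4,"rx": 0,"ry": 0,"rz": 0,"fingers": 1},{"x": 0,"y": 0,"z": 6,"rx": 0,"ry": 0,"rz": 0,"fingers": 1},{"x": 0,"y": 0,"z": 6,"rx": 0,"ry": 0,"rz": 0,"fingers": 1}]}}

```text
time_s: 10.58
tool_pos: [0.5481, -0.056, 0.1512]
tool_rot: [179.8, 0.2, 93.0]
force: [-5.7, -2.3, 19.1]
grip_width: 0.0098
grasp_force: 50.0
```

Request:
{"name": "drive_tool", "arguments": {"moves": [{"x": 0,"y": 0,"z": -4,"rx": 0,"ry": 0,"rz": 0,"fingers": 1},{"x": -0.5,"y": -1,"z": -4,"rx": 0,"ry": 0,"rz": 0,"fingers": 1},{"x": -0.5,"y": -1,"z": -2,"rx": 0,"ry": 0,"rz": 0,"fingers": 1},{"x": -0.5,"y": -1,"z": -1,"rx": 0,"ry": 0,"rz": 0,"fingers": 1},{"x": -0.5,"y": -1,"z": -1,"rx": 0,"ry": 0,"rz": 0,"fingers": 1}]}}

```text
time_s: 11.2
tool_pos: [0.5461, -0.057, 0.1484]
tool_rot: [179.9, 0.1, 93.0]
force: [2.3, -4.4, 1.9]
grip_width: 0.0098
grasp_force: 50.0
```

Request:
{"name": "drive_tool", "arguments": {"moves": [{"x": -0.5,"y": 0.3,"z": 0,"rx": 0,"ry": 0,"rz": 0,"fingers": 1},{"x": -0.5,"y": 0.3,"z": 2,"rx": 0,"ry": 0,"rz": 0,"fingers": 1},{"x": -0.5,"y": 0.3,"z": 4,"rx": 0,"ry": 0,"rz": 0,"fingers": 1},{"x": -0.5,"y": 0.3,"z": 6,"rx": 0,"ry": 0,"rz": 0,"fingers": 1},{"x": -0.5,"y": 0.3,"z": 6,"rx": 0,"ry": 0,"rz": 0,"fingers": 1}]}}

```text
time_s: 11.82
tool_pos: [0.5464, -0.0578, 0.142]
tool_rot: [179.9, 0.1, 93.0]
force: [3.7, -6.4, -1.1]
grip_width: 0.0097
grasp_force: 50.0
```

Request:
{"name": "drive_tool", "arguments": {"moves": [{"x": -0.7,"y": 0.4,"z": 2,"rx": 0,"ry": 0,"rz": 0,"fingers": 1},{"x": -0.7,"y": 0.4,"z": 4,"rx": 0,"ry": 0,"rz": 0,"fingers": 1},{"x": -0.7,"y": 0.4,"z": 6,"rx": 0,"ry": 0,"rz": 0,"fingers": 1},{"x": -0.7,"y": 0.4,"z": 8,"rx": 0,"ry": 0,"rz": 0,"fingers": 1},{"x": -0.7,"y": 0.4,"z": 9,"rx": 0,"ry": 0,"rz": 0,"fingers": 1},{"x": -0.7,"y": 0.4,"z": 9,"rx": 0,"ry": 0,"rz": 0,"fingers": 1}]}}

```text
time_s: 12.58
tool_pos: [0.547, -0.0569, 0.135]
tool_rot: [180.0, 0.1, 93.0]
force: [-1.0, -3.4, 11.3]
grip_width: 0.0096
grasp_force: 50.0
```

Request:
{"name": "drive_tool", "arguments": {"moves": [{"x": 0,"y": 0,"z": 2,"rx": 0,"ry": 0,"rz": 0,"fingers": 1},{"x": 0,"y": 0,"z": 3,"rx": 0,"ry": 0,"rz": 0,"fingers": 1},{"x": 0,"y": 0,"z": 3,"rx": 0,"ry": 0,"rz": 0,"fingers": 1}]}}

```text
time_s: 12.95
tool_pos: [0.547, -0.0571, 0.1321]
tool_rot: [180.0, 0.1, 93.0]
force: [-2.2, -5.0, 12.2]
grip_width: 0.0098
grasp_force: 50.0
```

Request:
{"name": "drive_tool", "arguments": {"moves": [{"x": 0,"y": 0,"z": 2,"rx": 0,"ry": 0,"rz": 0,"fingers": 1},{"x": 0,"y": 0,"z": 3,"rx": 0,"ry": 0,"rz": 0,"fingers": 1},{"x": 0,"y": 0,"z": 3,"rx": 0,"ry": 0,"rz": 0,"fingers": 1}]}}

```text
time_s: 13.32
tool_pos: [0.5473, -0.0573, 0.1316]
tool_rot: [179.9, 0.2, 93.0]
force: [-7.7, -3.4, 28.6]
grip_width: 0.0095
grasp_force: 50.0
```

```bash
python3 - <<'E'
from h import *
c=vision.read_camera('scene');x,y=245,165
cv2.imwrite('pics/a5.png',cv2.resize(c['image'][y:y+85,x:x+110,::-1],None,fx=7,fy=7,interpolation=cv2.INTER_CUBIC))
o=sensors.get_obs();print(o['tool_pos'],o['force'],o['wrist_torque'],o['qpos'])
E
```

```text
[ 0.54727294 -0.05733255  0.1316321 ] [-7.20531019 -5.04657249 26.66584154] [-1.0572042   1.74166517  0.0066337 ] [ 40.23242786  14.54493534 -41.99362156 103.3933765   10.78221956
  66.00521104  -2.2461872 ]
```

View pics/a5.png

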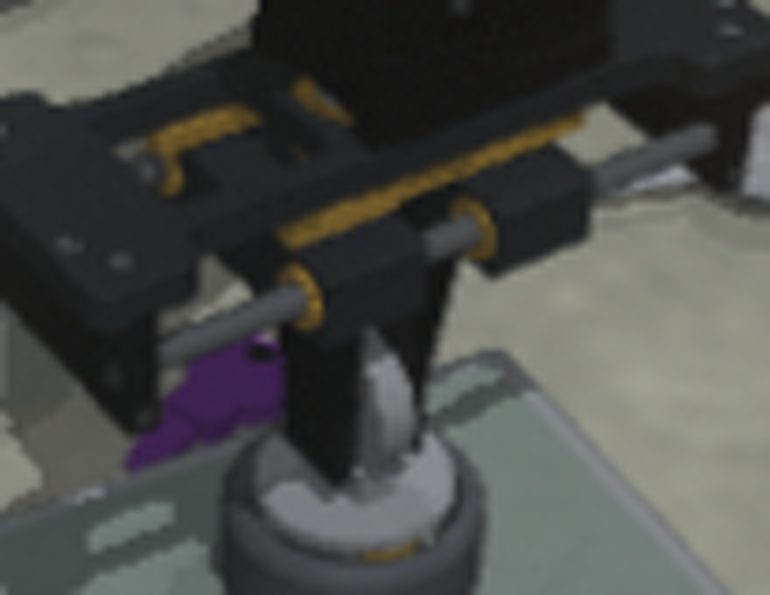

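The key is home: z stopped hard at 0.1316 under 28 N, and the shoulder is on the face at about (360,490). I'll ease the push and start turning.

Request:
{"name": "drive_tool", "arguments": {"moves": [{"x": -0.5,"y": 0,"z": -3,"rx": 0,"ry": 0,"rz": 0,"fingers": 1},{"x": -0.5,"y": 0,"z": -3,"rx": 0,"ry": 0,"rz": 0.1,"fingers": 1},{"x": -0.5,"y": 0,"z": -3,"rx": 0,"ry": 0,"rz": 0.2,"fingers": 1},{"x": -0.5,"y": 0,"z": -3,"rx": 0,"ry": 0,"rz": 0.3,"fingers": 1},{"x": -0.5,"y": 0,"z": -3,"rx": 0,"ry": 0,"rz": 0.4,"fingers": 1},{"x": -0.5,"y": 0,"z": -3,"rx": 0,"ry": 0,"rz": 0.5,"fingers": 1},{"x": -0.5,"y": 0,"z": -3,"rx": 0,"ry": 0,"rz": 0.6,"fingers": 1},{"x": -0.5,"y": 0,"z": -3,"rx": 0,"ry": 0,"rz": 0.7,"fingers": 1},{"x": -0.5,"y": 0,"z": -3,"rx": 0,"ry": 0,"rz": 0.8,"fingers": 1},{"x": -0.5,"y": 0,"z": -3,"rx": 0,"ry": 0,"rz": 0.8,"fingers": 1}]}}

```text
time_s: 14.62
tool_pos: [0.5462, -0.0573, 0.1319]
tool_rot: [180.0, 0.1, 47.2]
force: [-3.7, -3.8, 12.8]
grip_width: 0.01
grasp_force: 50.0
```

```bash
python3 -c "
from h import *
o=sensors.get_obs();print(o['tool_pos'],o['tool_rot'],o['force'],o['wrist_torque'],o['qpos'])"
```

```text
[ 0.54624805 -0.05728871  0.13194387] [1.79988663e+02 7.13423387e-02 4.71513911e+01] [-3.65884796 -3.76910609 12.79970987] [-1.00100158  0.73836037  0.01008885] [ 35.17335866  13.37550317 -35.93992295 103.56973081   8.6254622
  65.81830125 -46.43086402]
```

Request:
{"name": "drive_tool", "arguments": {"moves": [{"x": -0.6,"y": 0,"z": 0,"rx": 0,"ry": 0,"rz": 0.1,"fingers": 1},{"x": -0.6,"y": 0,"z": 0,"rx": 0,"ry": 0,"rz": 0.2,"fingers": 1},{"x": -0.6,"y": 0,"z": 0,"rx": 0,"ry": 0,"rz": 0.3,"fingers": 1},{"x": -0.6,"y": 0,"z": 0,"rx": 0,"ry": 0,"rz": 0.4,"fingers": 1},{"x": -0.6,"y": 0,"z": 0,"rx": 0,"ry": 0,"rz": 0.5,"fingers": 1},{"x": -0.6,"y": 0,"z": 0,"rx": 0,"ry": 0,"rz": 0.6,"fingers": 1},{"x": -0.6,"y": 0,"z": 0,"rx": 0,"ry": 0,"rz": 0.7,"fingers": 1},{"x": -0.6,"y": 0,"z": 0,"rx": 0,"ry": 0,"rz": 0.77,"fingers": 1},{"x": -0.6,"y": 0,"z": 0,"rx": 0,"ry": 0,"rz": 0.77,"fingers": 1}]}}

```text
time_s: 15.75
tool_pos: [0.5456, -0.0565, 0.1319]
tool_rot: [-180.0, 0.1, 3.1]
force: [-4.7, -1.7, 13.3]
grip_width: 0.0099
grasp_force: 50.0
```

```bash
python3 -c "
from h import *
o=sensors.get_obs();print(o['tool_pos'],o['tool_rot'],o['force'],o['wrist_torque'],o['qpos'])"
```

```text
[ 0.545634   -0.0564789   0.13192168] [-1.79971445e+02  6.35103895e-02  3.10817558e+00] [-4.66288372 -1.70736717 13.2500175 ] [-0.40514802  0.98621744  0.09670151] [ 30.66552123  12.54476628 -30.74914202 103.78287981   6.97637023
  65.61711522 -89.2698774 ]
```

Request:
{"name": "drive_tool", "arguments": {"moves": [{"x": 0,"y": 0,"z": 0,"rx": 0,"ry": 0,"rz": 0.07,"fingers": 1},{"x": 0,"y": 0,"z": 0,"rx": 0,"ry": 0,"rz": 0.12,"fingers": 1},{"x": 0,"y": 0,"z": 0,"rx": 0,"ry": 0,"rz": 0.12,"fingers": 1}]}}

```text
time_s: 16.12
tool_pos: [0.5456, -0.0563, 0.1319]
tool_rot: [-180.0, 0.1, -3.7]
force: [-4.1, -1.5, 14.0]
grip_width: 0.01
grasp_force: 50.1
```

```bash
python3 -c "
from h import *
o=sensors.get_obs();print(o['tool_pos'],o['tool_rot'],o['force'],o['wrist_torque'],o['qpos'])"
```

```text
[ 0.54556869 -0.05628898  0.13193665] [-1.79985259e+02  7.65472352e-02 -3.68814476e+00] [-4.10127718 -1.45832172 14.00508699] [-0.36302075  1.02226988  0.44929587] [ 29.98611849  12.44185922 -29.99816826 103.8068662    6.77209792
  65.60305701 -95.93043627]
```

The torque jumped from 0.10 to 0.45 N m after a 1.69 rad turn, so it is at the stop. I'll hold it there for a check and one last look.

Request:
{"name": "drive_tool", "arguments": {"moves": [{"x": 0,"y": 0,"z": 0,"rx": 0,"ry": 0,"rz": 0,"fingers": 1},{"x": 0,"y": 0,"z": 0,"rx": 0,"ry": 0,"rz": 0,"fingers": 1},{"x": 0,"y": 0,"z": 0,"rx": 0,"ry": 0,"rz": 0,"fingers": 1},{"x": 0,"y": 0,"z": 0,"rx": 0,"ry": 0,"rz": 0,"fingers": 1}]}}

```text
time_s: 16.62
tool_pos: [0.5455, -0.0563, 0.1319]
tool_rot: [-180.0, 0.1, -3.7]
force: [-4.6, -1.8, 13.4]
grip_width: 0.01
grasp_force: 50.1
```

```bash
python3 snap.py a6.png scene,190,130,200,170,4; python3 -c "
from h import *
o=sensors.get_obs();print(o['tool_rot'],o['force'],o['wrist_torque'])"
```

```text
[-1.79981649e+02  7.77329521e-02 -3.67132775e+00] [-4.5338014  -1.46017282 14.10065052] [-0.35538885  1.00564072  0.37064298]
```

```bash
python3 -c "
import cv2;i=cv2.imread('pics/a6.png');cv2.imwrite('pics/a7.png',i[:600,:800])"
```

```text
(no output)
```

View pics/a7.png

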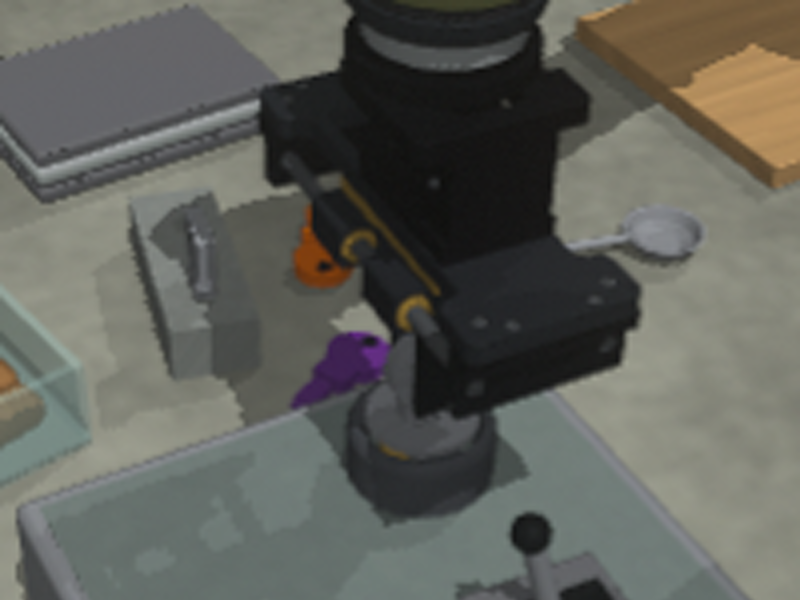

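The picture shows the key turned with the lock at (420,400), the toggle still on with its ball at (530,533), and the square key still in the holder at (200,260). The torque stays well above the spring's 0.09 N m, so I'll sign off.

```bash
python3 -c "
from cell import workorder;print(workorder.sign_off())"
```

```text
the job is handed in; nothing more can be done
None
```

I handed the job in at about 17 s with the isolator on and the round key fully in, turned clockwise to the stop and still gripped; the square key is in its holder and I did not touch the tub or spoon.

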